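Press the cover onto a boiler control housing with a one-hand ratchet clamp

TASK

Stand the cover with the lift tab in the clamp bay, in the gap between the black housing and the jaw's sprung foot, and let go of it. Then pump the clamp's ratchet trigger, without pushing the jaw by hand, until the foot presses the cover flush against the housing and the foot's spring is about half compressed, never bottomed out, which would crack the cover. Finish holding the trigger there, still pulled, so that the pressure stays on, and leave the other things on the worktop alone.

Things in the scene. Friction and masses are not known exactly. Their poses are not given: they have to be found in the camera images.
- clamp: One-hand bar clamp on a plywood board 370 x 140 x 20 mm, fixed. Origin: board's underside, on the centre line; +x: the way the jaw advances, to the housing; z up. At x -100 to -40 mm a grey casing, 44 mm wide, top z 86; behind it a pistol grip (x to -161, z to 161 mm); black housing at x 95 to 150, 90 mm wide, top z 80; steel fixed jaw behind it, top z 95.
- seat (a point): On the board's top (20 mm above the worktop), centre line, at the foot of the housing's front face, which looks to -x and is 60 mm high; axes as the clamp's. The bay is the 65 mm of board before it, between two guides 106 mm apart and 10 mm high. The cover is home when its face touches the housing (its origin 11 mm before this point in x).
- cover: The cover to fit: black plastic plate standing upright, loose, 22 mm thick (its x), 90 mm wide (its y), 60 mm high, about 0.14 kg; on its top a lift tab 12 mm thick (x), 40 mm wide (y), z 60 to 91 mm. Origin: centre of its underside, z up. Both faces are alike and either may go against the housing.
- jaw: Dark steel jaw head 25 x 34 x 50 mm on a bar with a ladder of pins 10 mm apart, sliding along clamp x. Origin: middle of the head's front face, 50 mm above the worktop. A full trigger stroke advances it 20 mm (the first 10 to 22); short strokes may not catch the next pin. It stays where left (5 N of drag) but has no catch: beyond 5 N the foot's spring pushes it back when the trigger is let go.
- foot_face (a point): Centre of the pressing face of the foot: a black rubber pad 48 x 48 x 8 mm on a steel stem before the jaw head, 50 mm above the worktop; axes as the clamp's. At the start 43 to 65 mm from the housing. With its spring relaxed it lies 26 mm before the jaw's origin.
- foot (a joint): How far the foot's spring is compressed, m: 0 relaxed, 0.016 bottomed out, 0.008 half. Spring 1800 N/m (half is about 14 N). A black ring on the stem reaches the jaw head at half compression.
- trigger: Steel paddle rising from the casing, 24 mm wide (clamp's y), 11 thick, 105 long from its pivot. Origin: the pivot, 70 mm above the worktop, clamp x -70. At rest it leans 0.25 rad to the clamp's +x; pulled towards the pistol grip (-x) it turns 0.5 rad to its stop and drives the jaw 44 mm per rad; a spring returns it. Pinch its sides from above, or push its front face.
- trigger_grip (a point): Grip point on the trigger, in the middle of the paddle, 84 mm from the pivot, 21 mm below its top end; it travels 42 mm over the full stroke. Resistance here: 5 to 10 N free, about 15 N at half compression of the foot's spring.
- blank: Bystander: smaller black cover without a tab, 22 x 60 x 45 mm, standing upright; origin: centre of its underside. Leave it.
- mug: Bystander: white mug, 80 mm across, 90 mm high; origin: centre of its underside. Leave it.
- driver_tool: Bystander: screwdriver lying on the worktop. Leave it.
- spray: Bystander: aluminium can with white cap, 56 mm across, 150 mm high; origin: centre of its underside. Leave it.
Mind the look-alikes: they are no part of the job. What is shaped like the cover but blue or white is not meant.

How it is judged:
On the way, in this order (a step that is already met when the one before it is completed fails the run):
1. the cover stands in the bay between foot and housing, let go (contact force between the fingers and cover below 0.1 N and x of cover in the frame of seat between -0.065 and -0.008 m and y of cover in the frame of seat between -0.01 and 0.01 m and z of cover in the frame of seat between -0.004 and 0.004 m and angle between cover's own z axis and vertical below 0.3 rad), for 0.2 s.
2. pulled on the trigger, the foot presses the cover onto the housing (contact force between the fingers and trigger above 1 N and contact force between jaw and cover above 2 N and contact force between cover and clamp above 2 N and x of cover in the frame of seat above -0.015 m), for 0.1 s.
At the end, for the whole second after the job is handed in: The robot still holds the trigger pulled (over 1 N); the cover stands upright on the board between the guides, flush on the housing within 3 mm and 0.08 rad; the foot presses it with over 6 N, its spring compressed 4.5 to 12.5 mm of 16; nothing moves, and the fingers do not touch the cover (value of joint foot between 0.0045 and 0.0125 m and contact force between jaw and cover above 6 N and contact force between the fingers and trigger above 1 N and contact force between the fingers and cover below 0.1 N and x of cover in the frame of seat between -0.014 and -0.008 m and y of cover in the frame of seat between -0.01 and 0.01 m and z of cover in the frame of seat below 0.005 m and angle between cover's own z axis and vertical below 0.08 rad and angle between the x axis of cover and the x axis of seat, either way round below 0.08 rad and linear speed of jaw below 0.01 m/s); the arm keeps its last pose, push and grip.
It fails at once if the foot's spring bottomed out: cover cracked (value of joint foot above 0.0152 m).
It fails at once if the jaw was pushed by hand (contact force between the arm and jaw above 3 N).
It fails at once if the fingers pushed the jaw by hand (contact force between the fingers and jaw above 3 N).
It fails at once if a bystander was disturbed (distance of any of blank, mug, driver_tool, spray from where it was at the start of the episode above 0.025 m).
It also fails if it takes over 72 s, if anything falls off the work surface, if the arm or the gripper's body presses on something with over 40 N, if the wrist force passes 120 N, or if a joint passes its speed limit or range.

ROBOT

A 7-joint arm with a two-finger parallel gripper is mounted at the origin on the work surface. World frame = base frame: x ahead of the robot, y to its left, z up, the work surface at z = 0. Lengths are in m, angles in rad, forces in N, time in s.
With the tool pointing down it reaches from about 0.425 to 0.975 m from the base axis. Payload 16.7 kg.
Tool frame: the origin (TCP) lies on the centre line of the jaws, within the pads' length; the fingertips stand 19 mm ahead of it and the grasp point (between the pads) is the TCP; z points along the fingers, y is the direction in which the jaws open and shut (so a half turn about z gives the same grasp; the last joint's range is limited). The gripper opens to 85 mm and grips with 20 to 120 N. Pads are 22 mm wide; open, the fingers measure 114 mm over their backs; the gripper's body (76 mm by 85 mm) begins 54 mm behind the grasp point. The pads swing forward as they close: fully open they stand 13 mm farther back than shut.
Start: joints at [-1.256, 0.426, 0.074, 1.606, -0.034, 1.111, -0.067], TCP at [0.303, 0.603, 0.25] pointing down, gripper open.
Joint ranges: [-2.85, 2.85], [-0.5, 2.14], [-1.23, 1.37], [0.21, 2.46], [-1.02, 4.16], [0.16, 2.05], [-2.73, 2.73]. Speed limits (rad/s): [1.89, 1.89, 2.39, 2.39, 3.01, 3.01, 3.01].

INTERFACE

Orientations are given as a unit quaternion [x, y, z, w].
In Python, from plant import bot gives the robot as it stands.
- The arm moves only by the tool arm_command, never from a script. Its argument "series" is a list of rows, each a list of 3 entries, a list of its own where there are three numbers: the turn, a rotation vector about the tool's x, y, z in rad, then the shift along the tool's x, y, z in mm, then the gripper's target within -1 to 1 (shut at 1, half-way at 0, fully open at -1). In form: [[[wx, wy, wz], [tx, ty, tz], hand], ...]. A call has 1 to 10 rows; each row is the pose to reach, as a shift and turn from the pose commanded when the call began, along the tool's axes at that moment; what a row does not reach only later rows make up. A row lasts 1/10 s, in which the tool goes at most 50 mm and 8.59 degrees, less where a joint would pass 70% of its speed; a pose out of reach is approached as far as the arm can. A call with a gripper value outside its range is refused whole. The fingers move at their own pace and stop on an object; the grip force is fixed at half the most. Time passes only in rows, so rows that repeat a pose let the fingers close. It gives the time, the measured TCP pose, the force and the opening at its end, in the units of the state.
- bot.sense(): the state, without advancing time (a new reading comes with each control period).
- bot.get_image(name): name is "scene" or "side" or "wrist"; returns (picture, depth): 480x640x3 uint8, red, green, blue; 480x640 float32, m along the optical axis (not along the pixel's ray), 0 where there is no reading.
- bot.camera_info(name): a dict with "camera_matrix" (3x3 intrinsics, pixels), "rvec" (rotation vector, rad) and "tvec" (3), from world to camera coordinates, as OpenCV has them. Camera axes: x right, y down, z forward; pixel columns grow to the right and rows downward; lengths in m; the calibration is good to about 2 mm. A picture is of the moment at which its call begins: read the wrist's pose just before it. camera_info takes no time and is no camera call; for the wrist camera it gives the pose at the moment of the call.
- bot.job_done(): hands the job in, once; it reports no verdict.
Trained networks look in the newest picture that a camera, given by its name, has taken for a name from the list of things; names that differ only in an ending like _2 or _b are one class to them, and where a whole thing is asked for, a point or a joint stands for the part that bears it (a point fixed in the world has none). Each returns a list of dicts, best first, with "score" (0 to 1); they miss things now and then, are a little off and sometimes report something else, mostly with a low value. They report only what shows in the picture. A call takes as long as a camera call. They do not tell look-alikes from the thing itself.
- bot.cut_out(camera, thing): "pixels" (480x640 bool, what is visible of it) and "box" ([left, top, right, bottom] in pixels, round what is visible of it).
The state is a dict: "t": time; "joint_positions": joint angles; "dq": joint speeds; "joint_efforts": joint torques, N m; "eef_pos": TCP position; "tool_rot": TCP orientation; "ft_force": force on the tool from outside, world axes, zero at the start; "ft_torque": the same for the moment, N m; "grip_width": finger opening in m.
Only numpy, scipy, OpenCV 4.12 (cv2) and the standard library are available. Lean on these libraries where they do the work, as an engineer would, in place of code of your own. Each camera call takes 0.05 s, during which the arm holds its last target.

## Working session

There is one attempt and no reset: what is moved stays moved. The work goes in short steps, Python scripts to look and compute and a tool call to move; the robot and the scene stay as the last step left them, time stands still between calls to the robot, and variables do not carry over. Pictures are saved under pics/ and viewed, and the job is handed in when it is done.

Besides the shell and the picture viewer there is one more tool, called after "Request:" in YAML: its name, and indented under it one key for each argument. arm_command: Moves the arm, as the interface text tells. Its arguments: {"type":"object","properties":{"series":{"type":"array"}},"required":["series"]}

```bash
mkdir -p pics; ls; cat > h.py <<'E'
import numpy as np,cv2
from scipy.spatial.transform import Rotation as R
from plant import bot
def cam(n):
    c=bot.camera_info(n);K=np.array(c['camera_matrix']);Rm=cv2.Rodrigues(np.array(c['rvec'],float))[0];t=np.array(c['tvec'],float).ravel()
    return K,Rm,t
def cloud(n,d,c=None):
    K,Rm,t=c or cam(n);v,u=np.mgrid[0:480,0:640]
    P=np.stack([(u-K[0,2])/K[0,0]*d,(v-K[1,2])/K[1,1]*d,d],-1)
    return (P-t)@Rm
def proj(n,p):
    K,Rm,t=cam(n);q=K@(Rm@np.array(p)+t);return q[:2]/q[2]
def save(n,im):cv2.imwrite('pics/'+n+'.png',im[:,:,::-1])
E
python3 - <<'E'
from h import *
s=bot.sense();print(s)
for n in ['scene','side','wrist']:
    im,d=bot.get_image(n);save(n+'0',im);np.savez(n+'0.npz',im=im,d=d)
    for th in ['cover','clamp','jaw','trigger','foot','blank']:
        for r in bot.cut_out(n,th)[:3]:
            P=cloud(n,d)[r['pixels']&(d>0)];print(n,th,round(r['score'],2),r['box'],np.round(np.median(P,0),3) if len(P) else '')
E
```

```text
pics
{'t': 0.0, 'joint_positions': array([-1.2554746 ,  0.42673779,  0.07382503,  1.6065952 , -0.0341014 ,
        1.11079638, -0.06708377]), 'dq': array([ 0.00042799, -0.00094084, -0.00064568,  0.00131949, -0.00126979,
        0.00031407,  0.0017454 ]), 'joint_efforts': array([-5.40623969e-04, -9.49853325e+01,  3.76108333e+00, -4.63509822e+01,
        1.93131098e-02,  1.01765088e-02, -5.76331149e-05]), 'eef_pos': array([0.3024178 , 0.60304207, 0.24961115]), 'tool_rot': array([ 2.30320368e-01,  9.73114649e-01, -6.30137871e-04, -1.06491699e-04]), 'ft_force': array([ 0.1104277 , -0.60983567, -0.03371875]), 'ft_torque': array([-0.02544781,  0.0318582 ,  0.03358412]), 'grip_width': 0.08490135735135189}
scene cover 0.71 [395.0, 167.6, 422.3, 195.5] [0.453 0.379 0.048]
scene cover 0.71 [320.0, 164.7, 350.6, 194.0] [0.285 0.224 0.048]
scene cover 0.56 [363.1, 178.2, 380.7, 218.9] [0.435 0.243 0.049]
scene clamp 0.85 [238.0, 236.0, 397.3, 347.1] [ 0.6   -0.106  0.025]
scene jaw 0.67 [254.7, 269.4, 336.6, 319.6] [ 0.586 -0.103  0.058]
scene trigger 0.65 [288.3, 256.8, 302.6, 302.3] [ 0.583 -0
[... 442 characters left out ...]
.3, 220.2, 222.3] [0.437 0.355 0.06 ]
side clamp 0.81 [308.8, 208.3, 440.5, 336.6] [ 0.565 -0.142  0.028]
side jaw 0.65 [348.9, 250.8, 412.2, 306.0] [ 0.573 -0.1    0.056]
side trigger 0.88 [370.6, 227.5, 389.7, 277.4] [ 0.574 -0.146  0.128]
side foot 0.79 [350.9, 242.4, 370.6, 267.8] [ 0.584 -0.061  0.062]
side blank 0.69 [305.0, 211.2, 439.0, 339.3] [ 0.565 -0.142  0.026]
side blank 0.51 [278.5, 203.4, 294.4, 228.2] [0.6   0.251 0.032]
side blank 0.36 [316.8, 180.1, 360.0, 210.3] [0.751 0.195 0.065]
wrist cover 0.84 [89.2, 384.1, 115.0, 479.5] [0.385 0.277 0.017]
wrist cover 0.58 [0.0, 317.7, 59.6, 376.0] [0.292 0.263 0.033]
wrist cover 0.57 [194.9, 382.1, 253.4, 445.5] [0.45  0.409 0.043]
```

View pics/scene0.png

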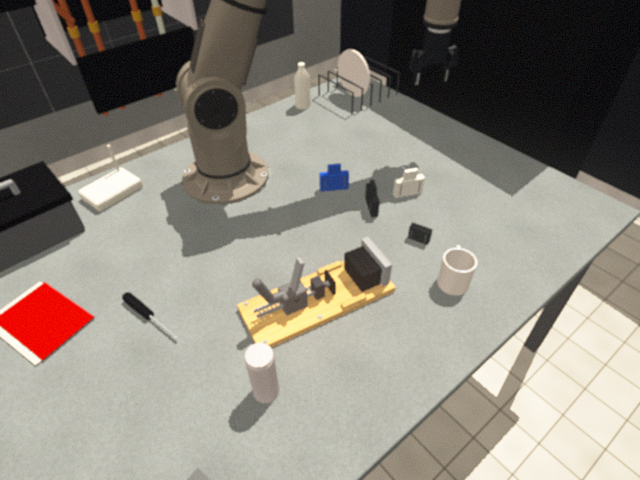

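View pics/side0.png

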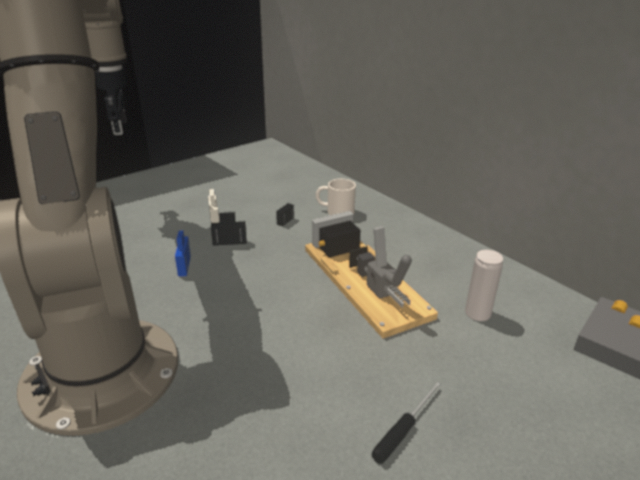

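View pics/wrist0.png

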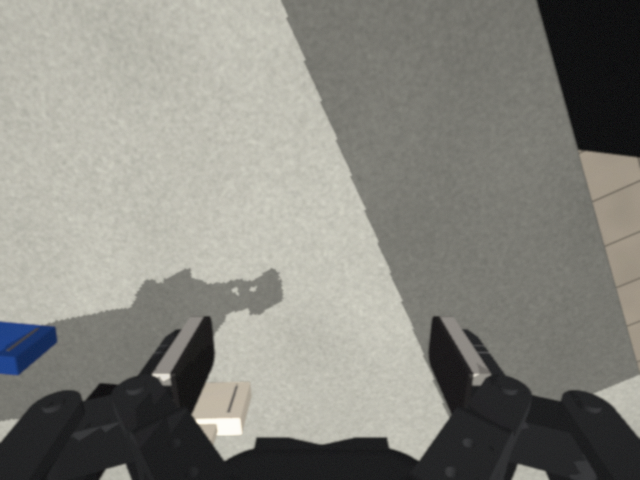

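```bash
python3 - <<'E'
import numpy as np,cv2
a=np.load('scene0.npz')['im'][150:260,310:440];b=np.load('side0.npz')['im'][180:290,160:310]
a=cv2.resize(a,None,fx=3,fy=3,interpolation=2);b=cv2.resize(b,None,fx=2.6,fy=2.6*3/2.6,interpolation=2)
cv2.imwrite('pics/crop0.png',np.hstack([a,b])[:,:,::-1])
E
```

```text
(no output)
```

View pics/crop0.png

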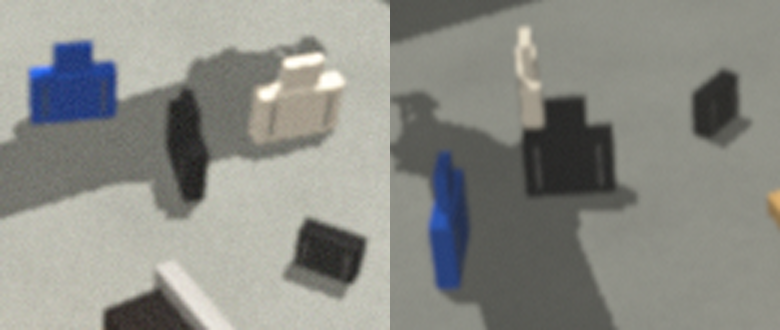

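Candidates: blue tabbed cover in scene at (335,178), white tabbed at (408,182), black tabbed at (371,198), and black untabbed blank at (420,233). I choose the black tabbed one at scene (371,198), side (228,228); the crop confirms it has the tab.

```bash
python3 - <<'E'
from h import *
C={}
for n in ['scene','side','wrist']:
    z=np.load(n+'0.npz');C[n]=(cloud(n,z['d']),z['im'],z['d'])
for n in ['scene','side']:
    P,im,d=C[n]
    m=(abs(P[...,0]-.43)<.08)&(abs(P[...,1]-.25)<.08)&(P[...,2]>.008)&(P[...,2]<.12)&(im.max(-1)<90)&(d>0)
    q=P[m];print(n,len(q),q.min(0),q.max(0))
    r=cv2.minAreaRect((q[:,:2]*1000).astype(np.float32));print(r)
    for zz in [.01,.03,.05,.065,.08]:
        s=q[abs(q[:,2]-zz)<.008]
        if len(s)>5: c=s[:,:2].mean(0);e,v=np.linalg.eigh(np.cov(s[:,:2].T));print(zz,len(s),c.round(4),np.sqrt(e*12).round(3),v[:,1].round(3))
    # clamp board
    m=(abs(P[...,0]-.6)<.2)&(abs(P[...,1]+.08)<.3)&(P[...,2]>.012)&(P[...,2]<.026)&(im[...,0]>im[...,2].astype(int)+50)&(d>0)
    q=P[m];print('board',len(q),cv2.minAreaRect((q[:,:2]*1000).astype(np.float32)),np.median(q[:,2]))
w=cam('wrist');s=bot.sense();T=R.from_quat(s['tool_rot']).as_matrix()
print('cam in tool',T.T@(-w[1].T@w[2]-s['eef_pos']),'\n',(w[1]@T).round(3),w[0]);print('tool axes',T.round(3))
E
```

```text
scene 366 [0.37818151 0.22139365 0.00867664] [0.46521056 0.27673003 0.09614864]
((423.0728759765625, 251.817138671875), (24.514244079589844, 94.85774993896484), 59.86019515991211)
0.01 33 [0.4385 0.2375] [0.019 0.099] [-0.925  0.38 ]
0.03 57 [0.4346 0.2383] [0.018 0.102] [-0.909  0.417]
0.05 65 [0.4389 0.2371] [0.02  0.092] [-0.927  0.376]
0.065 113 [0.4309 0.2444] [0.02  0.089] [-0.894  0.448]
0.08 32 [0.4306 0.2455] [0.012 0.041] [-0.937  0.349]
board 3991 ((587.7354736328125, -93.82711791992188), (370.5084533691406, 143.5411376953125), 78.06307983398438) 0.021947426895989018
side 849 [0.37923171 0.21813044 0.00801197] [0.45874563 0.2780418  0.09481994]
((420.00738525390625, 250.73135375976562), (25.65557098388672, 89.0602035522461), 59.12839126586914)
0.01 115 [0.4172 0.2448] [0.009 0.09 ] [-0.844  0.536]
0.03 185 [0.417  0.2455] [0.009 0.089] [-0.848  0.529]
0.05 185 [0.4174 0.2449] [0.008 0.091] [-0.849  0.528]
0.065 176 [0.4184 0.2489] [0.016 0.078] [-0.851  0.526]
0.08 84 [0.4197 0.2491] [0.007 0.038] [-0.819  0.573]
board 3306 ((586.6382446289062, -94.53439331054688), (372.2399597167969, 143.30654907226562), 78.4198989868164) 0.020348304701843886
cam in tool [ 0.08208371  0.00035063 -0.12361798] 
 [[-0.     1.    -0.   ]
 [-0.948 -0.    -0.318]
 [-0.318  0.     0.948]] [[376.5812521    0.         321.20592804]
 [  0.         376.5812521  243.42459992]
 [  0.           0.           1.        ]]
tool axes [[-0.894  0.448 -0.   ]
 [ 0.448  0.894 -0.   ]
 [ 0.    -0.    -1.   ]]
```

```bash
cat >> h.py <<'E'
def goal(p,ydir):
    s=bot.sense();T=R.from_quat(s['tool_rot']).as_matrix()
    y=np.array([ydir[0],ydir[1],0]);y/=np.linalg.norm(y)
    if y@T[:,1]<0:y=-y
    z=np.array([0,0,-1.]);G=np.stack([np.cross(y,z),y,z],1)
    print('t',round(s['t'],2),'turn',R.from_matrix(T.T@G).as_rotvec().round(3),'shift mm',(T.T@(np.array(p)-s['eef_pos'])*1000).round(1),'pos',s['eef_pos'].round(4),'F',s['ft_force'].round(2),'w',round(s['grip_width'],4))
E
python3 - <<'E'
from h import *
goal([.421,.251,.22],[.515,.857])
ax=np.array([.204,.979]);ax/=np.linalg.norm(ax);pr=np.array([-ax[1],ax[0]]);c=np.array([.5872,-.0942])
for n in ['scene','side']:
    z=np.load(n+'0.npz');P=cloud(n,z['d']);im=z['im']
    X=(P[...,:2]-c)@ax;Y=(P[...,:2]-c)@pr
    ok=(z['d']>0)&(abs(Y)<.055)&(abs(X)<.25)
    for a,b in [(.03,.045),(.045,.06),(.06,.072),(.073,.085),(.088,.1),(.12,.14),(.14,.16),(.16,.18)]:
        m=ok&(P[...,2]>a)&(P[...,2]<b)
        h,e=np.histogram(X[m]*1000,np.arange(-200,210,10));print(n,a,[(int(e[i]),int(h[i])) for i in range(40) if h[i]>2])
E
```

```text
t 1.05 turn [-0.    -0.     0.076] shift mm [-263.8 -261.9   30.3] pos [0.3026 0.6034 0.2503] F [ 0.27  0.51 -0.03] w 0.0852
scene 0.03 [(-100, 18), (-90, 15), (-80, 12), (-70, 16), (-60, 13), (-50, 16), (-40, 5), (-20, 13), (-10, 13), (0, 14), (10, 5), (30, 36), (50, 4), (60, 7), (70, 5), (80, 8), (90, 20), (100, 71), (110, 14), (120, 9), (130, 11), (140, 14), (150, 21), (160, 9), (170, 6)]
scene 0.045 [(-170, 8), (-160, 38), (-150, 35), (-140, 37), (-130, 31), (-120, 24), (-110, 26), (-100, 31), (-90, 16), (-80, 15), (-70, 17), (-60, 14), (-50, 19), (-40, 7), (-30, 26), (-20, 34), (-10, 19), (0, 16), (10, 5), (20, 22), (30, 41), (90, 13), (100, 78), (110, 11), (120, 17), (130, 14), (140, 13), (150, 23), (160, 13), (170, 7)]
scene 0.06 [(-150, 3), (-130, 5), (-120, 4), (-100, 15), (-90, 15), (-80, 11), (-70, 8), (-60, 10), (-50, 11), (-40, 4), (-20, 19), (-10, 14), (0, 11), (10, 5), (30, 39), (90, 6), (100, 68), (110, 8), (120, 7), (130, 11), (140, 12), (150, 17), (160, 9), (170, 4)]
scene 0.073 [(-130, 6), (-120, 8), (-110, 11), (-100, 21), (-90, 18), (-80, 17), (-70, 22), (-60, 15
[... 1224 characters left out ...]
, (30, 65), (90, 45), (100, 84), (110, 9), (120, 6), (130, 9), (140, 7), (150, 18), (160, 8), (170, 4)]
side 0.073 [(-140, 8), (-130, 21), (-120, 9), (-110, 16), (-100, 39), (-90, 27), (-80, 22), (-70, 22), (-60, 17), (-50, 18), (-20, 10), (-10, 37), (0, 33), (10, 7), (20, 3), (30, 32), (90, 42), (100, 115), (110, 88), (120, 71), (130, 77), (140, 67), (150, 125), (160, 12)]
side 0.088 [(-140, 24), (-130, 14), (-120, 3), (-110, 11), (-100, 9), (-90, 7), (-80, 7), (-70, 52), (-60, 5), (150, 127), (160, 89), (170, 40)]
side 0.12 [(-160, 11), (-150, 44), (-140, 20), (-60, 91), (-50, 7)]
side 0.14 [(-160, 55), (-150, 46), (-140, 7), (-60, 33), (-50, 63)]
side 0.16 [(-150, 7), (-50, 67), (-40, 9)]
```

Request:
arm_command:
  series:
    - [[0,0,0.076],[-264,-262,30],-1]
    - [[0,0,0.076],[-264,-262,30],-1]
    - [[0,0,0.076],[-264,-262,30],-1]
    - [[0,0,0.076],[-264,-262,30],-1]
    - [[0,0,0.076],[-264,-262,30],-1]
    - [[0,0,0.076],[-264,-262,30],-1]
    - [[0,0,0.076],[-264,-262,30],-1]
    - [[0,0,0.076],[-264,-262,30],-1]
    - [[0,0,0.076],[-264,-262,30],-1]
    - [[0,0,0.076],[-264,-262,30],-1]

```text
t: 2.05
eef_pos: [0.4213, 0.2509, 0.2206]
tool_rot: [0.268, 0.964, 0.0, 0.0]
ft_force: [-0.4, 0.7, -0.3]
grip_width: 0.0857
```

```bash
python3 - <<'E'
from h import *
print(bot.sense()['dq'].round(2))
c=cam('wrist');im,d=bot.get_image('wrist');save('wrist1',im);P=cloud('wrist',d,c)
u=P
m=(abs(P[...,0]-.42)<.07)&(abs(P[...,1]-.25)<.07)&(P[...,2]>.05)&(P[...,2]<.12)&(im.max(-1)<110)&(d>0)
for a,b in [(.052,.068),(.084,.096)]:
    q=P[m&(P[...,2]>a)&(P[...,2]<b)];print(len(q))
    if len(q)>5:print(cv2.minAreaRect((q[:,:2]*1000).astype(np.float32)),np.median(q[:,2]))
goal([.421,.251,.085],[.515,.857])
E
```

```text
[-0.02  0.01 -0.02 -0.01 -0.   -0.   -0.  ]
1986
((421.4833068847656, 255.34213256835938), (21.472009658813477, 89.2379379272461), 58.44602966308594) 0.059923863520516166
950
((421.77630615234375, 255.39344787597656), (11.87081241607666, 39.64897918701172), 58.819766998291016) 0.09098030567353735
t 2.1 turn [ 0.001 -0.     0.001] shift mm [ -0.3  -0.6 135.5] pos [0.421  0.2516 0.2205] F [-0.    0.35 -0.09] w 0.0857
```

View pics/wrist1.png

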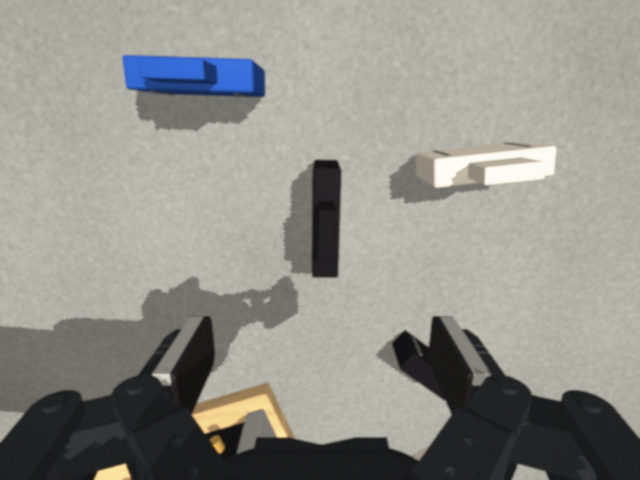

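Request:
arm_command:
  series:
    - [[0,0,0],[1,3,40],-1]
    - [[0,0,0],[1,3,80],-1]
    - [[0,0,0],[1,3,115],-1]
    - [[0,0,0],[1,3,136],-1]
    - [[0,0,0],[1,3,136],-0.3]
    - [[0,0,0],[1,3,136],0.5]
    - [[0,0,0],[1,3,136],1]
    - [[0,0,0],[1,3,136],1]
    - [[0,0,0],[1,3,136],1]
    - [[0,0,0],[1,3,136],1]

```text
t: 3.1
eef_pos: [0.4223, 0.2544, 0.0854]
tool_rot: [0.267, 0.964, 0.001, 0.0]
ft_force: [-2.2, -0.1, 12.3]
grip_width: 0.0108
```

Request:
arm_command:
  series:
    - [[0,0,0],[0,0,0],1]
    - [[0,0,0],[0,0,0],1]
    - [[0,0,0],[0,0,0],1]

```text
t: 3.4
eef_pos: [0.4223, 0.2544, 0.0854]
tool_rot: [0.267, 0.964, 0.001, 0.0]
ft_force: [-2.1, -1.0, 11.7]
grip_width: 0.0107
```

```bash
python3 - <<'E'
from h import *
c=cam('wrist');im,d=bot.get_image('wrist');save('wrist2',im)
ax=np.array([.204,.979])
goal([.421,.251,.25],ax)
E
```

```text
t 3.45 turn [ 0.002  0.001 -0.336] shift mm [  -0.7   -3.3 -164.6] pos [0.4223 0.2544 0.0854] F [-3.18 -0.22 11.48] w 0.011
```

View pics/wrist2.png

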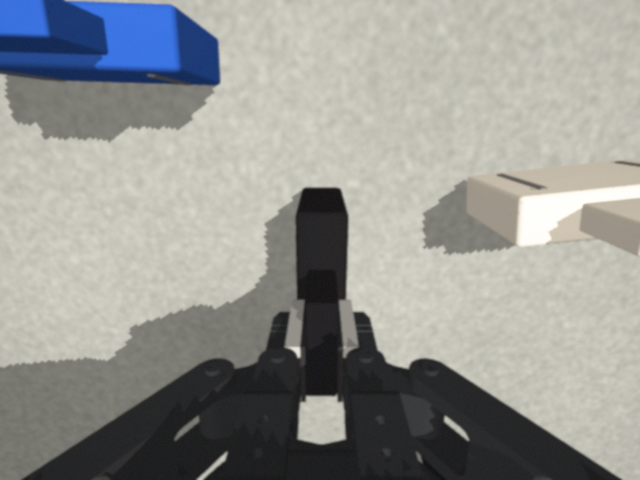

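Request:
arm_command:
  series:
    - [[0,0,0],[0,0,-25],1]
    - [[0,0,0],[0,0,-60],1]
    - [[0,0,0],[0,0,-100],1]
    - [[0,0,0],[0,0,-140],1]
    - [[0,0,0],[0,0,-165],1]

```text
t: 3.95
eef_pos: [0.4222, 0.2541, 0.2526]
tool_rot: [0.267, 0.964, 0.001, 0.001]
ft_force: [0.6, 0.6, -1.9]
grip_width: 0.0112
```

```bash
python3 - <<'E'
from h import *
im,d=bot.get_image('side');save('side3',im)
goal([.603,-.016,.25],[.204,.979])
E
```

```text
t 4.0 turn [ 0.006  0.003 -0.336] shift mm [-293.5 -139.5    5.1] pos [0.4233 0.2548 0.2555] F [2.17 1.39 2.96] w 0.0111
```

View pics/side3.png

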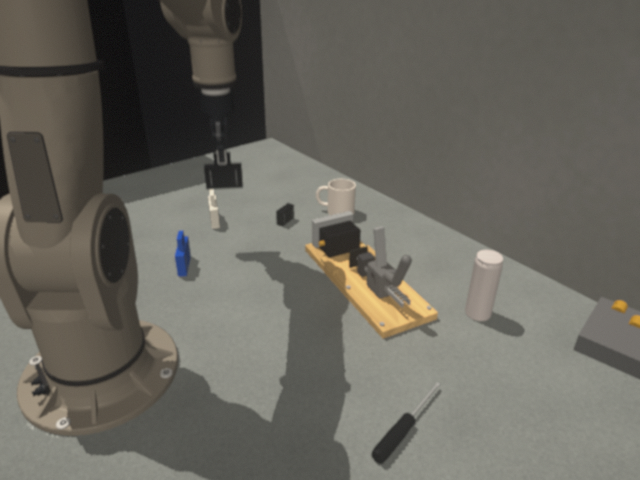

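The cover is held upright by its tab at about (223,172).

Request:
arm_command:
  series:
    - [[0,0,-0.05],[-25,-12,5],1]
    - [[0,0,-0.1],[-60,-28,5],1]
    - [[0,0,-0.15],[-100,-47,5],1]
    - [[0,0,-0.2],[-140,-66,5],1]
    - [[0,0,-0.25],[-180,-85,5],1]
    - [[0,0,-0.3],[-220,-104,5],1]
    - [[0,0,-0.336],[-255,-121,5],1]
    - [[0,0,-0.336],[-280,-133,5],1]
    - [[0,0,-0.336],[-293,-139,5],1]
    - [[0,0,-0.336],[-293,-139,5],1]

```text
t: 5.0
eef_pos: [0.6018, -0.0179, 0.2442]
tool_rot: [0.104, 0.995, -0.0, -0.0]
ft_force: [0.1, -0.1, -2.4]
grip_width: 0.0111
```

```bash
python3 - <<'E'
from h import *
for n in ['wrist','side','scene']:
    c=cam(n);im,d=bot.get_image(n);save(n+'4',im);np.savez(n+'4.npz',im=im,d=d,P=cloud(n,d,c))
goal([.603,-.016,.25],[.204,.979])
E
```

```text
t 5.15 turn [ 0.    -0.001  0.002] shift mm [-2.3 -0.7 -5.8] pos [ 0.6009 -0.0148  0.2442] F [ 0.32  0.41 -2.38] w 0.0106
```

View pics/wrist4.png

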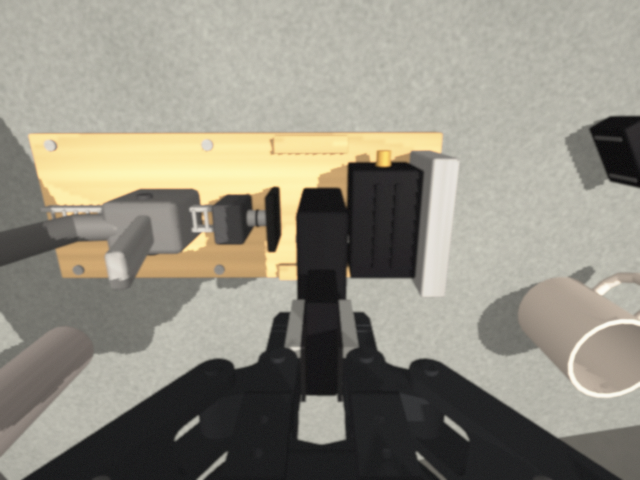

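View pics/side4.png

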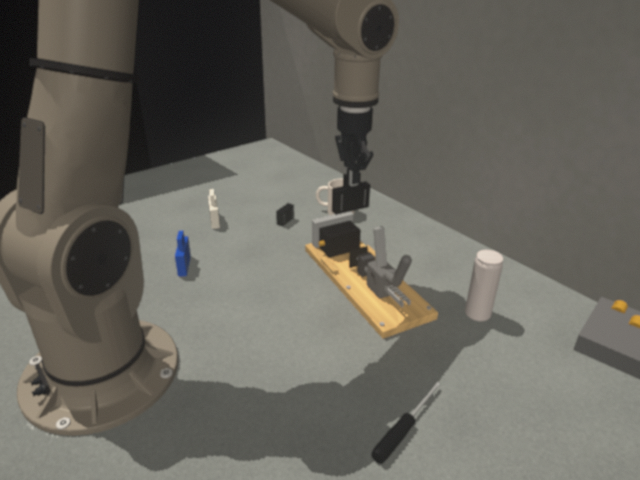

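Wrist view: the foot is at (272,220), the housing front edge at x≈349, and the cover hangs between them at (322,240). The trigger is at (125,255). Next I measure from the wrist cloud.

```bash
python3 - <<'E'
from h import *
z=np.load('wrist4.npz');P,im,d=z['P'],z['im'].astype(int),z['d']
def rect(m,l):
    q=P[m&(d>0)];print(l,len(q),cv2.minAreaRect((q[:,:2]*1000).astype(np.float32)),q[:,2].mean().round(4));return q
v,u=np.mgrid[0:480,0:640]
b=(im[...,0]>im[...,2]+40)&(P[...,2]>.014)&(P[...,2]<.026)
rect(b,'board')
dark=im.max(-1)<80
H=(P[...,2]>.076)&(P[...,2]<.084)&(u>345)&(u<425)&(v<300)
q=rect(H,'housing top')
ax=np.array([.204,.979]);ax/=np.linalg.norm(ax);pr=np.array([-ax[1],ax[0]]);c=np.array([.5872,-.0942])
XY=lambda q:((q[:,:2]-c)@ax*1000,(q[:,:2]-c)@pr*1000)
for l,m in [('housing',H),('fixed',(P[...,2]>.09)&(P[...,2]<.1)&(u>400)&(u<470)&(v<310)),
  ('foot',(P[...,2]>.069)&(P[...,2]<.08)&(u>262)&(u<285)&(v<260)),('jawhead',(P[...,2]>.07)&(P[...,2]<.08)&(u>205)&(u<260)&(v<260)),
  ('casing',(P[...,2]>.08)&(P[...,2]<.092)&(u>95)&(u<205)&(v<260)),
  ('trig',(P[...,2]>.1)&(P[...,2]<.2)&(u>95)&(u<165)&(v<290)),
  ('cover plate',(P[...,2]>.19)&(P[...,2]<.235)&(u>290)&(u<355)&(v<300)),('cov top',(P[...,2]>.2)&(P[...,2]<.235)&(u>290)&(u<355)&(v<300))]:
    q=P[m&(d>0)];
    if len(q)<5: print(l,len(q));continue
    x,y=XY(q);print(l,len(q),'x',np.percentile(x,[1,5,50,95,99]).round(1),'y',np.percentile(y,[1,5,50,95,99]).round(1),'z',np.percentile(q[:,2],[1,50,99]).round(4))
print(XY(np.array([bot.sense()['eef_pos']])))
q=P[(P[...,2]>.12)&(P[...,2]<.2)&(u>95)&(u<165)&(v<290)&(d>0)];x,y=XY(q)
for a in np.arange(.12,.18,.01):
    k=abs(q[:,2]-a)<.005;print(a.round(3),k.sum(),x[k].min() if k.any() else'',x[k].max() if k.any() else '',y[k].mean() if k.any() else '')
E
```

```text
board 27539 ((587.1380615234375, -93.07147216796875), (370.30780029296875, 139.6979522705078), 78.20063018798828) 0.02
housing top 7790 ((616.8591918945312, 31.87688446044922), (56.663612365722656, 100.52156066894531), 78.2750473022461) 0.0802
housing 7790 x [101.6 103.8 129.4 155.  157.3] y [-43.5 -39.3   3.7  41.5  44.6] z [0.0774 0.0801 0.0834]
fixed 3816 x [157.  157.4 166.1 175.5 176.5] y [-52.6 -47.5   5.9  50.8  54.7] z [0.0907 0.0949 0.0966]
foot 579 x [32.4 33.  36.8 40.3 40.4] y [-22.7 -20.3   1.6  22.2  24. ] z [0.0697 0.0738 0.0756]
jawhead 1248 x [-9.8 -8.5  2.8 13.7 14.4] y [-15.4 -13.7   1.7  16.2  17.1] z [0.0705 0.0747 0.0764]
casing 3103 x [-96.7 -92.8 -54.8 -35.3 -34. ] y [-19.3 -15.5   6.8  20.9  22. ] z [0.0804 0.0856 0.0895]
trig 2095 x [-55.2 -50.5 -39.7 -33.8 -33.2] y [-10.2  -8.4   4.6  12.2  12.5] z [0.1016 0.1577 0.1725]
cover plate 4705 x [67.7 68.6 78.6 88.4 89.2] y [ 8.7 13.6 33.  46.8 47. ] z [0.1925 0.2186 0.2336]
cov top 4498 x [67.7 68.6 78.6 88.4 89.2] y [ 8.6 13.3 32.2 46.7 46.9] z [0.2021 0.2186 0.2337]
(array([80.49790366]), array([2.81143651]))
0.12 82 -54.61576816165023 -43.97941515000245 5.25146076775054
0.13 176 -53.84286883626236 -41.30748743170408 5.134542899324952
0.14 209 -50.917532473010546 -38.694792658196924 4.8374219749902485
0.15 224 -47.932344724705125 -36.182927297055784 5.2197788936706635
0.16 258 -46.33922195103028 -33.66185946768567 5.18081624876382
0.17 855 -43.93286399884205 -32.79869429206513 1.73557925878044
```

Request:
arm_command:
  series:
    - [[0,0,0],[-1.5,4.5,30],1]
    - [[0,0,0],[-1.5,4.5,65],1]
    - [[0,0,0],[-1.5,4.5,95],1]
    - [[0,0,0],[-1.5,4.5,115],1]
    - [[0,0,0],[-1.5,4.5,127],1]
    - [[0,0,0],[-1.5,4.5,133],1]
    - [[0,0,0],[-1.5,4.5,136],1]
    - [[0,0,0],[-1.5,4.5,137],1]
    - [[0,0,0],[-1.5,4.5,137],1]

```text
t: 6.05
eef_pos: [0.6042, -0.012, 0.108]
tool_rot: [0.102, 0.995, 0.0, 0.0]
ft_force: [0.3, 0.3, -2.1]
grip_width: 0.0108
```

```bash
python3 - <<'E'
from h import *
n='side';im,d=bot.get_image(n);a=cv2.resize(im[180:350,290:460],None,fx=3.5,fy=3.5,interpolation=2);save('side5',a)
print(bot.sense()['ft_force'],bot.sense()['eef_pos'])
E
```

```text
[-0.34289971 -0.49604063 -1.35122329] [ 0.60416742 -0.01198718  0.10806406]
```

View pics/side5.png

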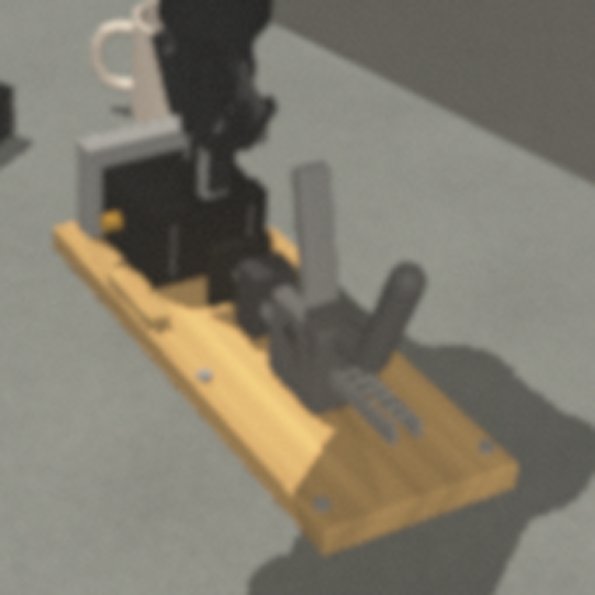

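Request:
arm_command:
  series:
    - [[0,0,0],[0,0,1],1]
    - [[0,0,0],[0,0,2],1]
    - [[0,0,0],[0,0,3],1]
    - [[0,0,0],[0,0,3],1]

```text
t: 6.5
eef_pos: [0.604, -0.012, 0.1054]
tool_rot: [0.102, 0.995, 0.0, 0.0]
ft_force: [-6.9, 1.5, 17.9]
grip_width: 0.0106
```

Board contact at 18 N. I'll release and rise.

Request:
arm_command:
  series:
    - [[0,0,0],[0,0,-0.5],0.8]
    - [[0,0,0],[0,0,-0.5],0.5]
    - [[0,0,0],[0,0,-0.5],0.2]
    - [[0,0,0],[0,0,-0.5],0]
    - [[0,0,0],[0,0,-0.5],0]
    - [[0,0,0],[0,0,-0.5],0]
    - [[0,0,0],[0,0,-20],0]
    - [[0,0,0],[0,0,-50],0]
    - [[0,0,0],[0,0,-90],0]
    - [[0,0,0],[0,0,-130],0]

```text
t: 7.5
eef_pos: [0.6034, -0.0122, 0.2355]
tool_rot: [0.102, 0.995, -0.0, -0.0]
ft_force: [0.3, -0.0, 0.4]
grip_width: 0.0429
```

```bash
cat >> h.py <<'E'
ax=np.array([np.cos(np.radians(78.23)),np.sin(np.radians(78.23))]);pr=np.array([-ax[1],ax[0]]);c0=np.array([.5872,-.0942])+.0065*ax+.0005*pr
def clampxy(P): q=P[...,:2]-c0; return q@ax*1000,q@pr*1000
E
python3 - <<'E'
from h import *
bot.get_image('side')
c=cam('wrist');im,d=bot.get_image('wrist');save('wrist6',im);P=cloud('wrist',d,c);np.savez('wrist6.npz',im=im,d=d,P=P)
X,Y=clampxy(P);z=P[...,2]
def st(l,m):
    m=m&(d>0)
    if m.sum()<5: print(l,m.sum());return
    print(l,m.sum(),'X',np.percentile(X[m],[1,50,99]).round(1),'Y',np.percentile(Y[m],[1,50,99]).round(1),'z',np.percentile(z[m],[1,50,99]).round(4))
st('housing',(z>.077)&(z<.083)&(X>93)&(X<148)&(abs(Y)<60))
k=(z>.074)&(z<.085)&(X>45)&(X<94)&(abs(Y)<60);st('plate',k)
k2=(z>.1)&(z<.115)&(X>45)&(X<110)&(abs(Y)<60);st('tab',k2)
for kk in (k,k2): print(cv2.minAreaRect((P[kk][:,:2]*1000).astype(np.float32)))
st('foot',(z>.068)&(z<.08)&(X>20)&(X<45)&(abs(Y)<30))
st('trig',(z>.155)&(X>-80)&(X<-20)&(abs(Y)<30))
s=bot.sense();print(clampxy(s['eef_pos']),s['eef_pos'],s['t'],s['grip_width'])
E
```

```text
housing 7263 X [ 95.2 121.3 147.5] Y [-43.4   3.7  44. ] z [0.0781 0.0801 0.0828]
plate 2037 X [67.3 78.1 88.9] Y [-43.7  18.6  45.1] z [0.0774 0.0799 0.0818]
tab 965 X [72.2 78.  83.7] Y [-19.3   2.1  20.4] z [0.1027 0.111  0.1125]
((603.5228271484375, -11.167531967163086), (22.049882888793945, 89.9551773071289), 78.39669799804688)
((603.5833129882812, -11.35207748413086), (11.614745140075684, 40.58385467529297), 78.2745590209961)
foot 613 X [26.  30.4 34. ] Y [-23.    1.4  23.5] z [0.0687 0.0737 0.0754]
trig 1200 X [-50.4 -42.9 -39.6] Y [-10.9   2.2  11.9] z [0.1554 0.1699 0.1727]
(np.float64(77.49758962697301), np.float64(-2.2532910523171843)) [ 0.60605055 -0.01232616  0.23959415] 7.6 0.04295067062848019
```

View pics/wrist6.png

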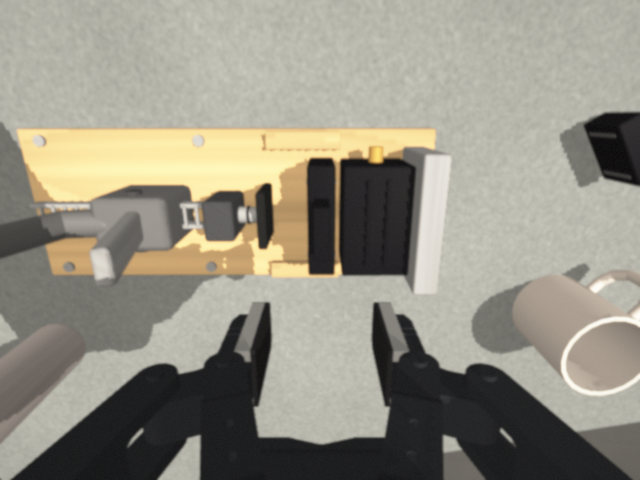

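Wrist view: the cover stands between the foot (264,215) and the housing, square, with centre X 78 mm and Y about 0.5 mm. Next is the trigger, with a quarter turn so the fingers pinch its sides.

```bash
python3 - <<'E'
from h import *
print(bot.sense()['joint_positions'].round(2))
p=c0-.049*ax+0.0005*pr;print(p,pr)
s=bot.sense();T=R.from_quat(s['tool_rot']).as_matrix();print((T.T@(np.r_[p,.24]-s['eef_pos'])*1000).round(1),s['eef_pos'])
E
```

```text
[-0.41  0.34  0.41  1.8  -0.15  1.03  1.42]
[ 0.57755173 -0.13560243] [-0.97897433  0.20398349]
[   2.8 -126.5   -0.8] [ 0.60605055 -0.01232616  0.23959415]
```

Request:
arm_command:
  series:
    - [[0,0,-0.14],[0,-10,-15],0]
    - [[0,0,-0.28],[1,-25,-15],-0.5]
    - [[0,0,-0.42],[1,-40,-15],-0.5]
    - [[0,0,-0.56],[1,-55,-15],-0.5]
    - [[0,0,-0.7],[1,-70,-15],-0.5]
    - [[0,0,-0.84],[2,-85,-15],-0.5]
    - [[0,0,-0.98],[2,-100,-15],-0.5]
    - [[0,0,-1.12],[2,-110,-15],-0.5]
    - [[0,0,-1.26],[2,-120,-15],-0.5]
    - [[0,0,-1.4],[2,-125,-15],-0.5]

```text
t: 8.6
eef_pos: [0.5765, -0.1283, 0.2454]
tool_rot: [-0.502, 0.865, 0.002, -0.004]
ft_force: [-0.5, -0.2, -0.7]
grip_width: 0.0642
```

```bash
cat >> h.py <<'E'
def meas(tag):
    c=cam('wrist');im,d=bot.get_image('wrist');save('w'+tag,im);P=cloud('wrist',d,c);np.savez('w'+tag+'.npz',im=im,d=d,P=P)
    X,Y=clampxy(P);z=P[...,2]
    def st(l,m):
        m=m&(d>0)
        if m.sum()<5: print(l,m.sum());return
        print(l,m.sum(),'X',np.percentile(X[m],[1,50,99]).round(1),'Y',np.percentile(Y[m],[1,50,99]).round(1),'z',np.percentile(z[m],[1,50,99]).round(4))
    st('housing',(z>.077)&(z<.083)&(X>96)&(X<148)&(abs(Y)<60))
    st('tab',(z>.1)&(z<.115)&(X>45)&(X<110)&(abs(Y)<60))
    st('foot',(z>.070)&(z<.0765)&(X>20)&(X<80)&(abs(Y)<27)&(abs(Y)>19))
    st('head+',(z>.070)&(z<.078)&(X>-25)&(X<80)&(abs(Y)<30))
    st('trig',(z>.155)&(z<.178)&(X>-110)&(X<-20)&(abs(Y)<16))
    s=bot.sense();print('tcp',np.round(clampxy(s['eef_pos']),1),s['eef_pos'].round(4),'F',s['ft_force'].round(1),s['t'],s['grip_width'].round(4))
def gc(X,Y,z,yd=None): goal(np.r_[c0+X/1000*ax+Y/1000*pr,z],pr)
E
python3 - <<'E'
from h import *
print(bot.sense()['joint_positions'].round(2))
meas('7');gc(-49,.5,.151)
E
```

```text
[ 0.16  0.3  -0.06  1.79  0.02  1.06  2.71]
housing 3304 X [ 96.8 124.7 147.3] Y [-44.   -5.2  34.2] z [0.0786 0.0802 0.0829]
tab 983 X [71.2 73.8 83.7] Y [-18.8   0.9  20.2] z [0.1003 0.1105 0.1123]
foot 170 X [25.5 31.8 67.7] Y [-26.3 -19.1  26.5] z [0.0702 0.0735 0.0761]
head+ 1510 X [-16.8  26.1  67.7] Y [-27.7   4.7  27.4] z [0.0702 0.0744 0.0777]
trig 1227 X [-54.3 -49.8 -40.6] Y [-11.4   0.5  11.7] z [0.1555 0.1695 0.1727]Traceback (most recent call last):
  File "<stdin>", line 3, in <module>
  File "h.py", line 34, in meas
    s=bot.sense();print('tcp',np.round(clampxy(s['eef_pos']),1),s['eef_pos'].round(4),'F',s['ft_force'].round(1),s['t'],s['grip_width'].round(4))
                                                                                                                        ^^^^^^^^^^^^^^^^^^^^^
AttributeError: 'float' object has no attribute 'round'
```

View pics/w7.png

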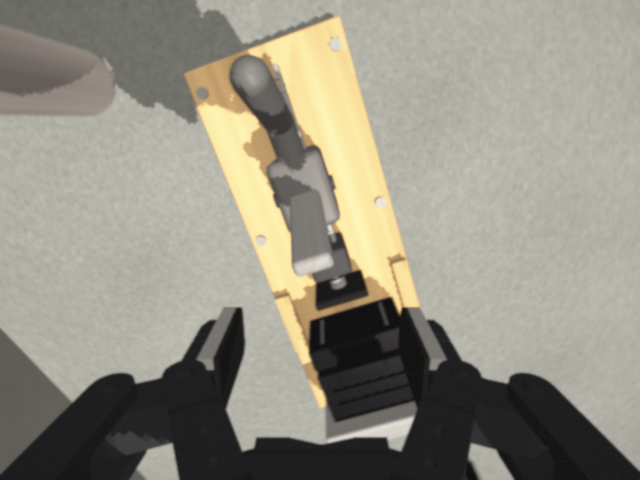

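```bash
sed -i "s/s\['grip_width'\].round(4))/round(s['grip_width'],4))/" h.py; sed -i "s/    if y@T\[:,1\]<0:y=-y/    if not force and y@T[:,1]<0:y=-y/;s/def goal(p,ydir)/def goal(p,ydir,force=False)/" h.py
sed -i "s/^def gc.*/def gc(X,Y,z): goal(np.r_[c0+X\/1000*ax+Y\/1000*pr,z],-pr,True)/" h.py
python3 - <<'E'
from h import *
gc(-49,.5,.24)
E
```

```text
t 8.65 turn [-0.004 -0.014  2.831] shift mm [ 5.1 -4.6  5. ] pos [ 0.5761 -0.1289  0.2451] F [ 0.26  0.98 -0.69] w 0.064
```

Request:
arm_command:
  series:
    - [[0,0,0.14],[0,0,0],-0.5]
    - [[0,0,0.28],[0,0,0],-0.5]
    - [[0,0,0.42],[0,0,0],-0.5]
    - [[0,0,0.56],[0,0,0],-0.5]
    - [[0,0,0.7],[0,0,0],-0.5]
    - [[0,0,0.84],[0,0,0],-0.5]
    - [[0,0,0.98],[0,0,0],-0.5]
    - [[0,0,1.12],[0,0,0],-0.5]
    - [[0,0,1.26],[0,0,0],-0.5]
    - [[0,0,1.4],[0,0,0],-0.5]

```text
t: 9.65
eef_pos: [0.5765, -0.1282, 0.2454]
tool_rot: [0.178, 0.984, -0.001, -0.005]
ft_force: [0.1, 0.5, 0.3]
grip_width: 0.0638
```

Request:
arm_command:
  series:
    - [[0,0,0.14],[0,0,0],-0.5]
    - [[0,0,0.28],[0,0,0],-0.5]
    - [[0,0,0.42],[0,0,0],-0.5]
    - [[0,0,0.56],[0,0,0],-0.5]
    - [[0,0,0.7],[0,0,0],-0.5]
    - [[0,0,0.84],[0,0,0],-0.5]
    - [[0,0,0.98],[0,0,0],-0.5]
    - [[0,0,1.12],[0,0,0],-0.5]
    - [[0,0,1.26],[0,0,0],-0.5]
    - [[0,0,1.4],[0,0,0],-0.5]

```text
t: 10.65
eef_pos: [0.5766, -0.1282, 0.2455]
tool_rot: [0.77, 0.638, -0.004, -0.003]
ft_force: [0.7, -0.9, -0.4]
grip_width: 0.0642
```

```bash

python3 - <<'E'
from h import *
print(bot.sense()['joint_positions'].round(2))
meas('8');gc(-49,.5,.151)
E
```

```text
[-0.23  0.31  0.43  1.82 -0.15  1.05  0.06]
housing 4096 X [ 96.2 105.2 113.8] Y [-44.4  -1.4  43.2] z [0.0782 0.0801 0.0826]
tab 1503 X [71.7 77.2 83.6] Y [-19.3  -0.1  19.6] z [0.1012 0.1109 0.1127]
foot 145 X [26.3 30.6 66.9] Y [-25.6 -20.   23.2] z [0.0702 0.0737 0.0762]
head+ 2166 X [-16.8   3.   66.9] Y [-23.7  -0.6  22.7] z [0.0707 0.0745 0.0776]
trig 845 X [-50.  -43.5 -39.9] Y [-12.1  -0.6  11.3] z [0.1569 0.1706 0.1726]
tcp [-41.9   2.9] [ 0.5766 -0.1282  0.2454] F [-0.8  0.3 -0.8] 10.7 0.0641
t 10.7 turn [-0.009  0.002  0.009] shift mm [-6.9  3.2 94.4] pos [ 0.5766 -0.1282  0.2454] F [-0.79  0.32 -0.76] w 0.0641
```

View pics/w8.png

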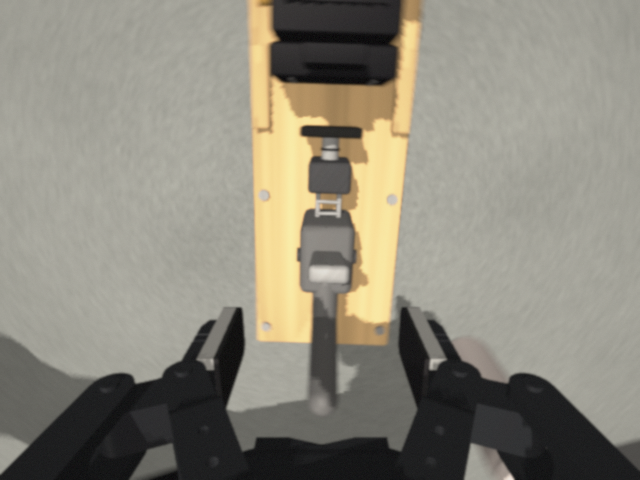

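Request:
arm_command:
  series:
    - [[0,0,0],[-7,3.5,25],-0.5]
    - [[0,0,0],[-7,3.5,55],-0.5]
    - [[0,0,0],[-7,3.5,80],-0.5]
    - [[0,0,0],[-7,3.5,94],-0.5]
    - [[0,0,0],[-7,3.5,94],-0.2]
    - [[0,0,0],[-7,3.5,94],0.2]
    - [[0,0,0],[-7,3.5,94],0.5]
    - [[0,0,0],[-7,3.5,94],1]
    - [[0,0,0],[-7,3.5,94],1]
    - [[0,0,0],[-7,3.5,94],1]

```text
t: 11.7
eef_pos: [0.5786, -0.136, 0.1529]
tool_rot: [0.768, 0.641, -0.003, -0.002]
ft_force: [-1.8, 0.9, 8.4]
grip_width: 0.0234
```

```bash

python3 - <<'E'
from h import *
meas('9');gc(-49,.5,.151)
E
```

```text
housing 0
tab 1840 X [71.5 72.6 75.7] Y [-19.2  -0.5  19.5] z [0.1005 0.1104 0.1125]
foot 370 X [25.7 30.7 67.1] Y [-26.4 -19.3  26.2] z [0.0703 0.0737 0.0764]
head+ 4706 X [-16.4   4.3  67. ] Y [-24.1  -0.3  23.9] z [0.0707 0.0745 0.0775]
trig 4783 X [-58.6 -42.1 -36.7] Y [-15.6  -0.2  15.5] z [0.1556 0.1703 0.1772]
tcp [-49.1  -0.6] [ 0.5786 -0.136   0.1528] F [-2.   0.2  7.9] 11.75 0.0235
t 11.75 turn [-0.007  0.001  0.025] shift mm [ 0.2 -1.1  1.8] pos [ 0.5786 -0.136   0.1528] F [-1.99  0.18  7.85] w 0.0235
```

View pics/w9.png

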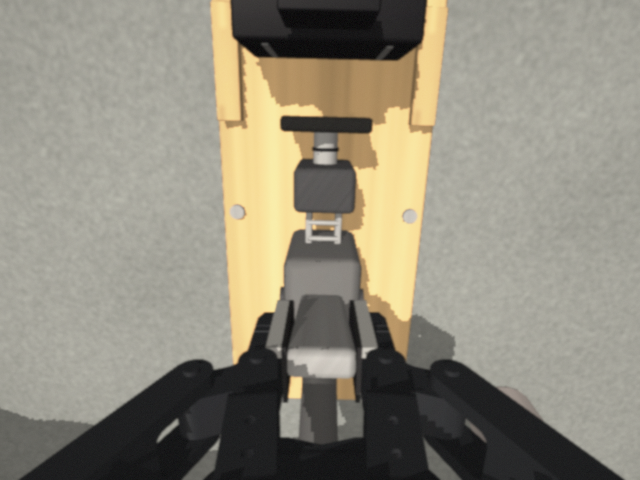

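The trigger is pinched: width is 23.5 mm and the foot is at row 125, relaxed. First stroke.

Request:
arm_command:
  series:
    - [[0,0,0],[-4,0,-1],1]
    - [[0,0,0],[-8,0,-1.7],1]
    - [[0,0,0],[-12.5,0,-2.2],1]
    - [[0,0,0],[-16.5,0,-2.5],1]
    - [[0,0,0],[-21,0,-2.6],1]
    - [[0,0,0],[-25,0,-2.5],1]
    - [[0,0,0],[-29,0,-2.2],1]
    - [[0,0,0],[-33.5,0,-1.7],1]
    - [[0,0,0],[-37.5,0,-1],1]
    - [[0,0,0],[-41.5,0,0],1]

```text
t: 12.75
eef_pos: [0.571, -0.1746, 0.1527]
tool_rot: [0.767, 0.641, -0.002, -0.004]
ft_force: [-6.0, 14.3, 13.5]
grip_width: 0.0231
```

```bash

python3 - <<'E'
from h import *
meas('10')
E
```

```text
housing 0
tab 0
foot 291 X [40.4 43.  46.3] Y [-24.3 -19.9  23.4] z [0.0706 0.0735 0.0753]
head+ 5100 X [-1.9 15.3 45.7] Y [-22.6  -0.7  21.3] z [0.0708 0.0745 0.0765]
trig 5809 X [-97.8 -79.2 -76.3] Y [-15.5  -0.4  15.5] z [0.1554 0.1707 0.1771]
tcp [-89.4  -1. ] [ 0.5708 -0.1754  0.1526] F [-3.1 12.5  7.3] 12.8 0.0229
```

View pics/w10.png

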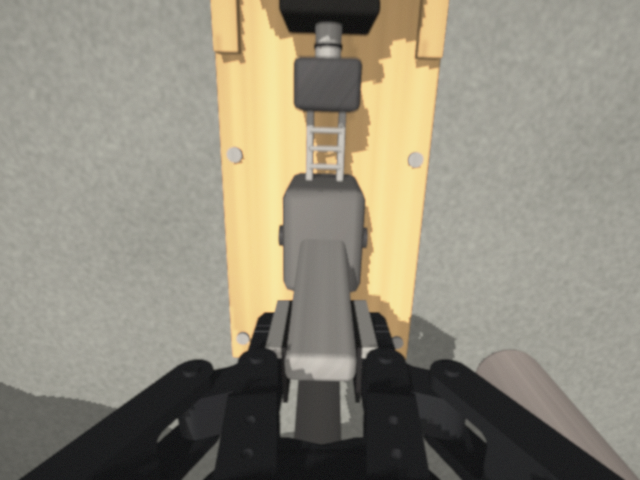

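First stroke advanced the jaw 14.5 mm. I'll return and do the second stroke.

Request:
arm_command:
  series:
    - [[0,0,0],[4,0,-1],1]
    - [[0,0,0],[8,0,-1.7],1]
    - [[0,0,0],[12.5,0,-2.2],1]
    - [[0,0,0],[16.5,0,-2.5],1]
    - [[0,0,0],[21,0,-2.6],1]
    - [[0,0,0],[25,0,-2.5],1]
    - [[0,0,0],[29,0,-2.2],1]
    - [[0,0,0],[33.5,0,-1.7],1]
    - [[0,0,0],[37.5,0,-1],1]
    - [[0,0,0],[41.5,0,0],1]

```text
t: 13.8
eef_pos: [0.5782, -0.1385, 0.1523]
tool_rot: [0.768, 0.64, -0.004, -0.001]
ft_force: [-7.3, -29.3, 19.4]
grip_width: 0.023
```

```bash

python3 - <<'E'
from h import *
meas('11')
E
```

```text
housing 0
tab 990 X [71.4 71.9 72.8] Y [-19.2  -1.1  19.2] z [0.1002 0.1072 0.1118]
foot 405 X [41.2 46.1 67.1] Y [-26.2 -19.2  26.5] z [0.0705 0.0737 0.0762]
head+ 5198 X [-1.2 19.4 67.1] Y [-24.4  -0.4  23.6] z [0.0707 0.0745 0.0776]
trig 4781 X [-61.2 -41.7 -38.6] Y [-15.6  -0.2  15.5] z [0.1555 0.1701 0.1774]
tcp [-52.1  -0.7] [ 0.5781 -0.1389  0.1524] F [ -4.3 -20.8  14.2] 13.85 0.0228
```

Request:
arm_command:
  series:
    - [[0,0,0],[-4,0,-1],1]
    - [[0,0,0],[-8,0,-1.7],1]
    - [[0,0,0],[-12.5,0,-2.2],1]
    - [[0,0,0],[-16.5,0,-2.5],1]
    - [[0,0,0],[-21,0,-2.6],1]
    - [[0,0,0],[-25,0,-2.5],1]
    - [[0,0,0],[-29,0,-2.2],1]
    - [[0,0,0],[-33.5,0,-1.7],1]
    - [[0,0,0],[-37.5,0,-1],1]
    - [[0,0,0],[-41.5,0,0],1]

```text
t: 14.85
eef_pos: [0.5712, -0.1736, 0.152]
tool_rot: [0.767, 0.642, -0.002, -0.004]
ft_force: [-2.9, 12.7, 19.2]
grip_width: 0.0231
```

```bash

python3 - <<'E'
from h import *
meas('12')
for n in ['side','scene']:
    im,d=bot.get_image(n);P=cloud(n,d);X,Y=clampxy(P);z=P[...,2]
    for l,m in [('tab',(z>.085)&(z<.115)&(X>55)&(X<94)&(abs(Y)<30)),('plate',(z>.03)&(z<.083)&(X>58)&(X<92)&(abs(Y)<60))]:
        m&=d>0;print(n,l,m.sum(),np.percentile(X[m],[2,50,98]).round(1) if m.any() else '')
E
```

```text
housing 0
tab 0
foot 0
head+ 3788 X [ 5.9 18.3 30.4] Y [-16.9  -0.4  16.1] z [0.0718 0.0748 0.0766]
trig 5850 X [-97.  -76.1 -72.9] Y [-15.5  -0.3  15.5] z [0.1554 0.1705 0.1772]
tcp [-88.3  -1. ] [ 0.571  -0.1744  0.1518] F [-0.3 10.8  9.4] 14.9 0.0232
side tab 200 [68.2 72.  83.4]
side plate 518 [62.9 67.7 88.1]
scene tab 160 [70.4 73.  83.4]
scene plate 443 [63.2 67.7 87. ]
```

View pics/w12.png

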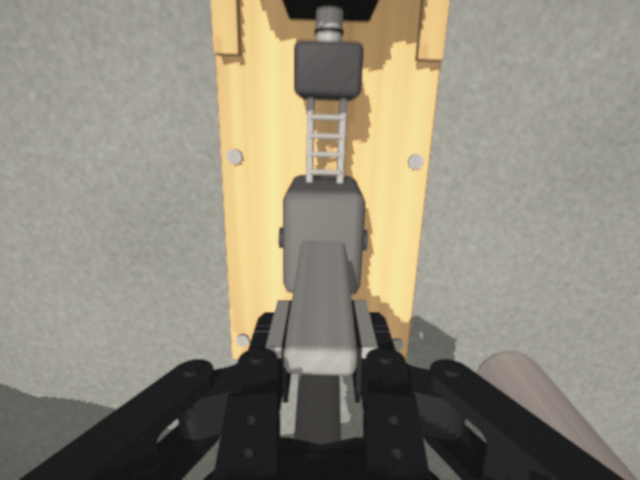

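Jaw advanced only about 8 mm, because the pinch twisting against the paddle kept the trigger from returning fully. I'll release, realign the tool along the paddle at rest, and pinch again.

Request:
arm_command:
  series:
    - [[0,0,0],[2,0,0],0.6]
    - [[0,0,0],[4,0,0],0.2]
    - [[0,0,0],[4,0,0],0]
    - [[0,0,0],[4,0,0],0]
    - [[0,-0.1,0],[15,0,0],0]
    - [[0,-0.2,0],[30,0,0],0]
    - [[0,-0.25,0],[39,0,0],0]
    - [[0,-0.25,0],[39,0,0],0]
    - [[0,-0.25,0],[39,0,0],0]

```text
t: 15.9
eef_pos: [0.5774, -0.1379, 0.1512]
tool_rot: [0.761, 0.636, -0.099, 0.077]
ft_force: [-0.4, -1.1, 0.6]
grip_width: 0.0429
```

```bash

python3 - <<'E'
from h import *
meas('13')
im,d=bot.get_image('side');save('side13',cv2.resize(im[180:350,290:460],None,fx=3.5,fy=3.5,interpolation=2))
def pg(th):
    s=bot.sense();T=R.from_quat(s['tool_rot']).as_matrix()
    a=np.r_[ax,0];up=np.array([0,0,1.]);y=-np.r_[pr,0]
    u=np.sin(th)*a+np.cos(th)*up; G=np.stack([np.cross(y,-u),y,-u],1)
    p=np.r_[c0-.07*ax-.0003*pr,.07]+.084*u
    print('turn',R.from_matrix(T.T@G).as_rotvec().round(3),'shift',(T.T@(p-s['eef_pos'])*1000).round(1))
pg(.25)
E
```

```text
housing 0
tab 0
foot 513 X [49.1 53.2 56.9] Y [-24.2 -19.3  23.6] z [0.0709 0.0737 0.0756]
head+ 6908 X [ 7.2 27.6 56.9] Y [-22.7  -0.4  22. ] z [0.0714 0.0744 0.0764]
trig 3436 X [-49.  -42.  -39.4] Y [-11.9  -0.3  11.2] z [0.1553 0.1686 0.1723]
tcp [-52.3   0.2] [ 0.5772 -0.1389  0.1514] F [-0.6 -0.4 -0.5] 15.95 0.0426
turn [-0.003  0.001  0.025] shift [ 3.5  0.6 -0.7]
```

View pics/w13.png

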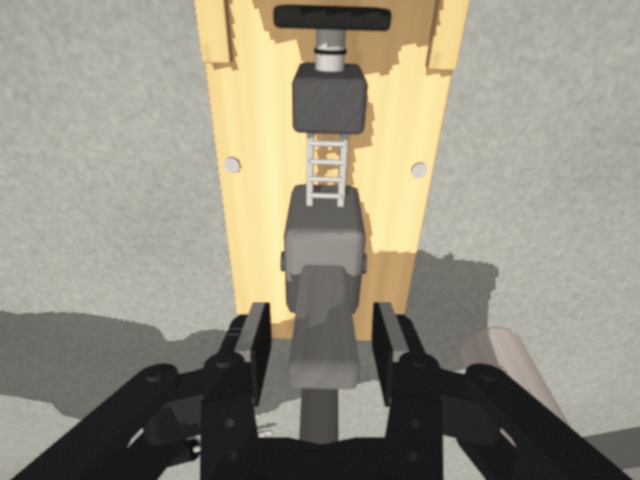

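View pics/side13.png

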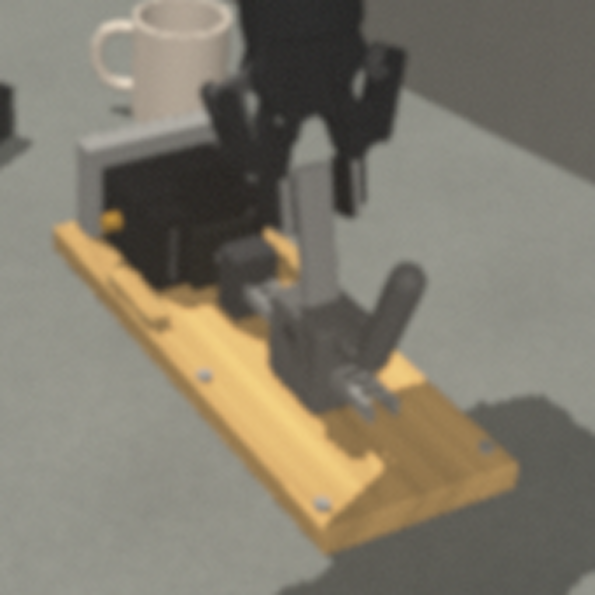

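Request:
arm_command:
  series:
    - [[0,0,0.025],[3.5,0.5,-0.5],0]
    - [[0,0,0.025],[3.5,0.5,-0.5],0.4]
    - [[0,0,0.025],[3.5,0.5,-0.5],0.8]
    - [[0,0,0.025],[3.5,0.5,-0.5],1]
    - [[0,0,0.025],[3.5,0.5,-0.5],1]

```text
t: 16.5
eef_pos: [0.5787, -0.1353, 0.1513]
tool_rot: [0.769, 0.626, -0.098, 0.078]
ft_force: [0.9, -1.1, 2.5]
grip_width: 0.0236
```

Request:
arm_command:
  series:
    - [[0,0.05,0],[-4.2,0,0.1],1]
    - [[0,0.1,0],[-8.4,0,0.4],1]
    - [[0,0.15,0],[-12.6,0,0.9],1]
    - [[0,0.2,0],[-16.7,0,1.7],1]
    - [[0,0.25,0],[-20.8,0,2.6],1]
    - [[0,0.3,0],[-24.8,0,3.8],1]
    - [[0,0.35,0],[-28.8,0,5.1],1]
    - [[0,0.4,0],[-32.7,0,6.6],1]

```text
t: 17.3
eef_pos: [0.5723, -0.1668, 0.1537]
tool_rot: [0.773, 0.63, 0.058, -0.049]
ft_force: [-2.5, 5.2, 8.4]
grip_width: 0.023
```

```bash
cat >> h.py <<'E'
def look(tag):
    meas(tag)
    for n in ['side','scene']:
        im,d=bot.get_image(n);P=cloud(n,d);X,Y=clampxy(P);z=P[...,2]
        if n=='side':save('side'+tag,cv2.resize(im[180:350,290:460],None,fx=3.5,fy=3.5,interpolation=2))
        for l,m in [('tab',(z>.085)&(z<.115)&(X>62)&(X<94)&(abs(Y)<30))]:
            m&=d>0;print(n,l,m.sum(),np.percentile(X[m],[2,50,98]).round(1) if m.any() else '')
E
python3 - <<'E'
from h import *
look('14')
E
```

```text
housing 0
tab 0
foot 445 X [59.5 64.7 68.3] Y [-26.6 -19.4  26.5] z [0.0701 0.0736 0.0762]
head+ 5275 X [17.6 38.4 68.3] Y [-25.9  -0.5  26.5] z [0.0705 0.0745 0.0777]
trig 5584 X [-92.3 -78.7 -69.4] Y [-15.4  -0.1  15.4] z [0.1555 0.1713 0.1771]
tcp [-82.5  -0.6] [ 0.5718 -0.1686  0.1535] F [4.7 7.5 5.1] 17.35 0.0237
side tab 196 [70.2 74.5 85. ]
scene tab 152 [72.3 75.3 84.5]
```

View pics/w14.png

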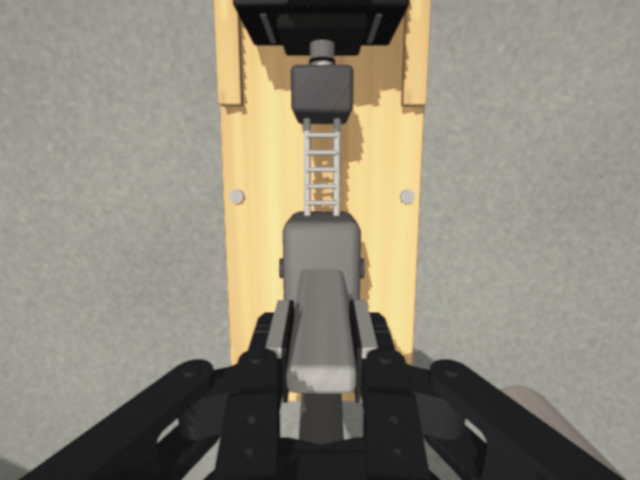

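Request:
arm_command:
  series:
    - [[0,0.05,0],[-4.2,0,0.1],1]
    - [[0,0.09,0],[-7.5,0,0.3],1]
    - [[0,0.09,0],[-7.5,0,0.3],1]

```text
t: 17.75
eef_pos: [0.5706, -0.1747, 0.1522]
tool_rot: [0.77, 0.626, 0.093, -0.077]
ft_force: [-2.2, 7.0, 17.0]
grip_width: 0.0235
```

```bash
python3 - <<'E'
from h import *
look('15')
E
```

```text
housing 0
tab 0
foot 425 X [64.1 69.3 73. ] Y [-26.5 -19.3  26.4] z [0.0703 0.0736 0.0763]
head+ 4850 X [22.  42.9 73. ] Y [-27.2  -0.2  26.7] z [0.0704 0.0745 0.0776]
trig 5664 X [-102.1  -88.3  -77.9] Y [-15.5  -0.4  15.5] z [0.1554 0.17   0.1773]
tcp [-88.3  -0.7] [ 0.5707 -0.1743  0.1523] F [-2.   3.7 14.5] 17.8 0.0231
side tab 195 [73.6 77.7 87.1]
scene tab 152 [76.  78.6 88.5]
```

View pics/w15.png

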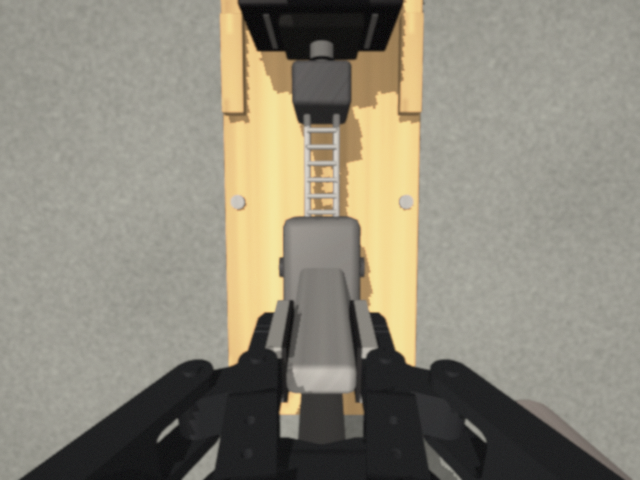

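Cover is nearly home and the foot is at 73 mm. I'll return the trigger.

Request:
arm_command:
  series:
    - [[0,-0.05,0],[4.2,0,0.1],1]
    - [[0,-0.1,0],[8.4,0,0.4],1]
    - [[0,-0.15,0],[12.6,0,0.9],1]
    - [[0,-0.2,0],[16.7,0,1.7],1]
    - [[0,-0.25,0],[20.8,0,2.6],1]
    - [[0,-0.3,0],[24.8,0,3.8],1]
    - [[0,-0.35,0],[28.8,0,5.1],1]
    - [[0,-0.4,0],[32.7,0,6.6],1]
    - [[0,-0.45,0],[36.5,0,8.4],1]
    - [[0,-0.49,0],[39.5,0,9.9],1]

```text
t: 18.9
eef_pos: [0.5788, -0.1349, 0.1511]
tool_rot: [0.769, 0.626, -0.099, 0.079]
ft_force: [1.2, -14.3, -3.0]
grip_width: 0.0231
```

Request:
arm_command:
  series:
    - [[0,0,0],[0,0,0],1]
    - [[0,0,0],[0,0,0],1]

```text
t: 19.1
eef_pos: [0.5787, -0.1353, 0.1511]
tool_rot: [0.769, 0.626, -0.099, 0.079]
ft_force: [2.8, -4.5, -2.2]
grip_width: 0.0231
```

```bash
python3 - <<'E'
from h import *
look('16')
E
```

```text
housing 0
tab 0
foot 0
head+ 4788 X [22.7 35.8 46.9] Y [-16.9  -0.4  16.1] z [0.0717 0.0748 0.0765]
trig 5386 X [-52.7 -41.2 -29. ] Y [-15.6   0.1  15.6] z [0.1553 0.1684 0.1774]
tcp [-48.5  -0.6] [ 0.5787 -0.1354  0.1511] F [ 3.3 -3.9 -2.6] 19.15 0.0233
side tab 192 [74.2 77.9 88.1]
scene tab 158 [75.6 78.5 88.8]
```

View pics/w16.png

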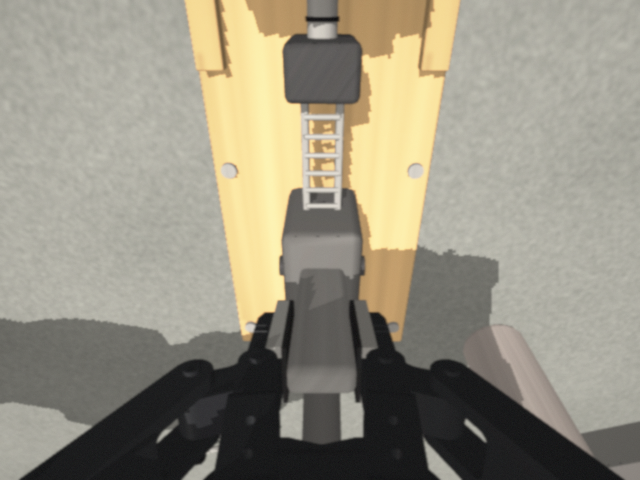

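Request:
arm_command:
  series:
    - [[0,0.04,0],[-3.4,0,0.1],1]
    - [[0,0.08,0],[-6.7,0,0.3],1]
    - [[0,0.12,0],[-10.1,0,0.6],1]
    - [[0,0.16,0],[-13.4,0,1.1],1]
    - [[0,0.2,0],[-16.7,0,1.7],1]
    - [[0,0.2,0],[-16.7,0,1.7],1]

```text
t: 19.85
eef_pos: [0.5755, -0.1511, 0.1539]
tool_rot: [0.776, 0.631, -0.02, 0.015]
ft_force: [2.7, 6.5, 3.6]
grip_width: 0.0234
```

```bash
python3 - <<'E'
from h import *
look('17')
E
```

```text
housing 0
tab 0
foot 33 X [64.1 64.6 65. ] Y [-23.4 -19.3  22.3] z [0.0701 0.0714 0.074 ]
head+ 4237 X [29.2 42.1 64.7] Y [-17.2  -0.6  16.4] z [0.0705 0.0748 0.0767]
trig 5534 X [-72.7 -60.  -51.3] Y [-15.5  -0.3  15.4] z [0.1555 0.1716 0.1772]
tcp [-64.3  -0.6] [ 0.5755 -0.1508  0.1539] F [1.9 3.5 4.2] 19.9 0.0235
side tab 188 [73.5 77.9 88.4]
scene tab 158 [75.9 78.6 89.2]
```

View pics/w17.png

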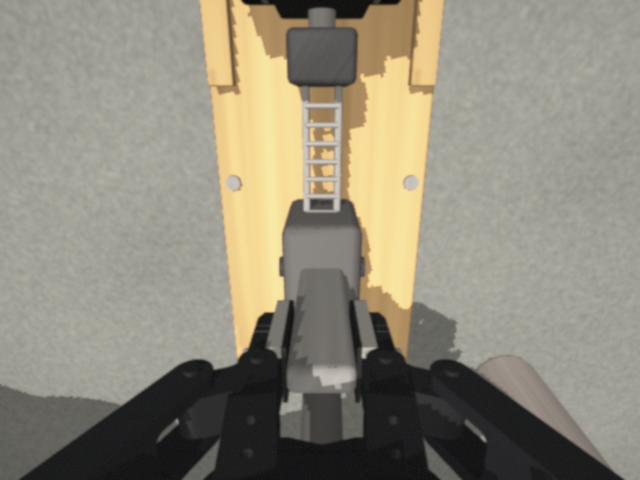

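```bash
python3 - <<'E'
from h import *
z=np.load('w17.npz');im=z['im'];P=z['P'];a=cv2.resize(im[0:110,270:380],None,fx=5,fy=5,interpolation=2);save('c17',a)
X,Y=clampxy(P);
for v in range(0,60,3): print(v,np.round([X[v,322],Y[v,322],P[v,322,2]*1000],1),im[v,322], '|',np.round([X[v,350],P[v,350,2]*1000],1),'|',np.round([X[v,385],P[v,385,2]*1000],1))
E
```

```text
0 [64.7 -0.6 71.8] [15 14 14] | [64.7 71.8] | [72.6 33.1]
3 [64.6 -0.6 66.4] [19 20 19] | [64.9 64.8] | [72.4 27.1]
6 [64.3 -0.6 61.5] [36 33 34] | [64.3 61.5] | [72.2 20.5]
9 [64.  -0.6 56.8] [120 117 112] | [64.4 54.3] | [70.9 19.6]
12 [62.7 -0.6 56.5] [123 120 114] | [64.7 45.7] | [69.4 19.6]
15 [61.4 -0.6 56.7] [123 121 116] | [64.4 39.6] | [67.9 19.3]
18 [60.1 -0.6 56.8] [123 122 116] | [64.5 30.5] | [66.2 20.6]
21 [58.5 -0.6 58.5] [125 121 117] | [64.6 21.1] | [64.6 20.6]
24 [57.4 -0.6 57.1] [124 120 116] | [63.1 20.5] | [63.1 20.4]
27 [56.  -0.6 57.8] [93 91 88] | [54.  71.1] | [61.7 19.9]
30 [52.1 -0.6 75.6] [90 87 85] | [52.2 74.6] | [60.1 20.1]
33 [51.  -0.6 74.8] [95 93 92] | [51.  74.7] | [58.4 20.9]
36 [49.8 -0.6 74.1] [95 93 91] | [49.8 74.5] | [57.1 19.2]
39 [48.4 -0.6 75.8] [93 91 89] | [48.4 75.2] | [55.3 20.6]
42 [47.2 -0.6 75.6] [94 91 91] | [47.1 75.9] | [53.8 19.7]
45 [46.  -0.6 74.6] [94 91 90] | [46.1 74. ] | [52.  21.6]
48 [44.8 -0.6 74.4] [92 90 88] | [44.7 75. ] | [50.6 20.1]
51 [43.4 -0.6 75.9] [91 88 88] | [43.5 74.6] | [49.  19.4]
54 [42.2 -0.6 74.6] [89 88 87] | [42.1 76. ] | [47.4 19.5]
57 [41.  -0.6 74. ] [88 86 84] | [40.9 75.1] | [45.7 20. ]
```

View pics/c17.png

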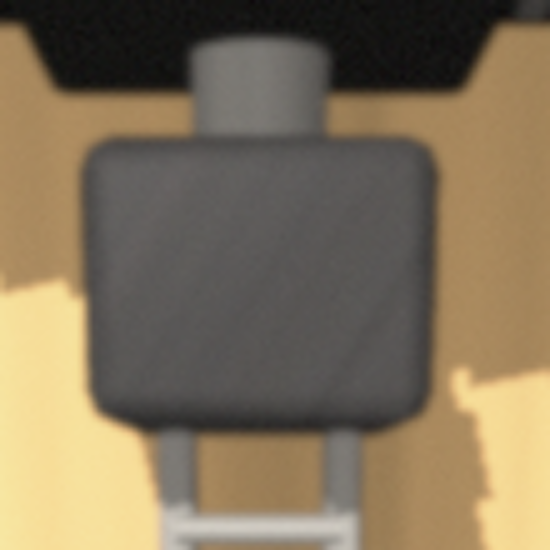

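View pics/side17.png

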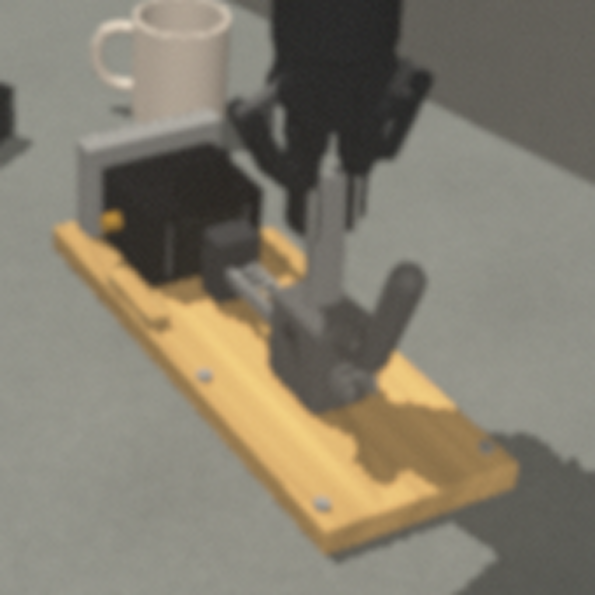

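Gap between head and foot is 11.3 mm against 18 relaxed, so compression is about 6.7 mm. I'll pull a little more, aiming for about 8.

Request:
arm_command:
  series:
    - [[0,0.02,0],[-1.7,0,0],1]
    - [[0,0.035,0],[-3,0,0.1],1]
    - [[0,0.035,0],[-3,0,0.1],1]
    - [[0,0.035,0],[-3,0,0.1],1]
    - [[0,0.035,0],[-3,0,0.1],1]
    - [[0,0.035,0],[-3,0,0.1],1]

```text
t: 20.6
eef_pos: [0.5751, -0.1529, 0.1539]
tool_rot: [0.775, 0.632, -0.007, 0.004]
ft_force: [1.0, 6.2, 6.2]
grip_width: 0.0235
```

```bash
python3 - <<'E'
from h import *
look('18')
z=np.load('w18.npz');P=z['P'];X,Y=clampxy(P);zz=P[...,2]
m=(abs(Y)<22)&(abs(Y)>9)&(zz>.03)&(zz<.068)&(X>58)&(X<75);print('footback',np.median(X[m]))
m=(abs(Y)<16)&(zz>.071)&(zz<.078)&(X>20)&(X<62);print('headfront',np.percentile(X[m],[98,99,99.8]),np.percentile(X[m],[.2,1]))
im,d=bot.get_image('scene');save('scene18',cv2.resize(im[200:360,220:430],None,fx=3.5,fy=3.5,interpolation=2))
P=cloud('scene',d)
print(bot.sense()['dq'].round(3))
E
```

```text
housing 0
tab 0
foot 121 X [64.1 65.2 66.4] Y [-23.9 -19.5  23.1] z [0.0701 0.0729 0.0752]
head+ 4553 X [29.8 44.3 66.1] Y [-20.5  -0.4  19.7] z [0.0707 0.0747 0.0765]
trig 5550 X [-75.2 -62.1 -54. ] Y [-15.4  -0.   15.5] z [0.1555 0.1718 0.1772]
tcp [-66.4  -0.7] [ 0.5751 -0.1529  0.154 ] F [1.6 6.8 6.3] 20.65 0.023
side tab 192 [73.8 77.8 86.8]
scene tab 158 [75.8 78.5 88.5]
footback 64.47848327135537
headfront [53.86478559 54.43697706 54.64799452] [29.70301452 29.76234545]
[-0.001  0.001 -0.    -0.001  0.001  0.001 -0.001]
```

View pics/scene18.png

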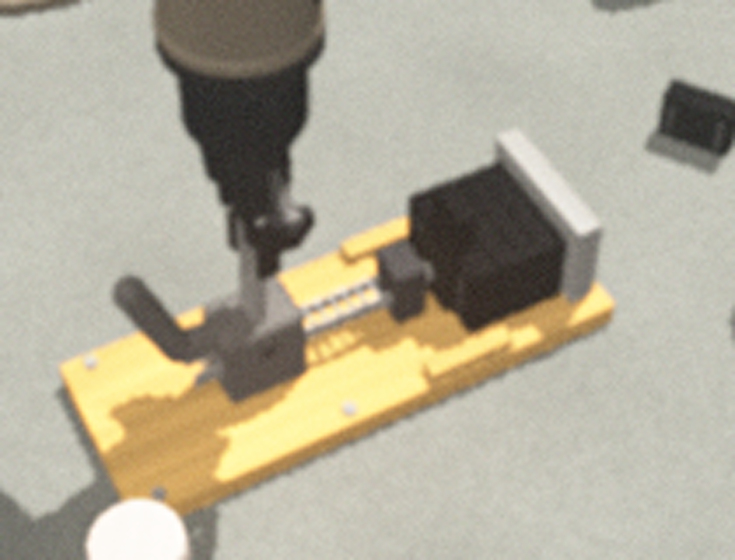

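View pics/side18.png

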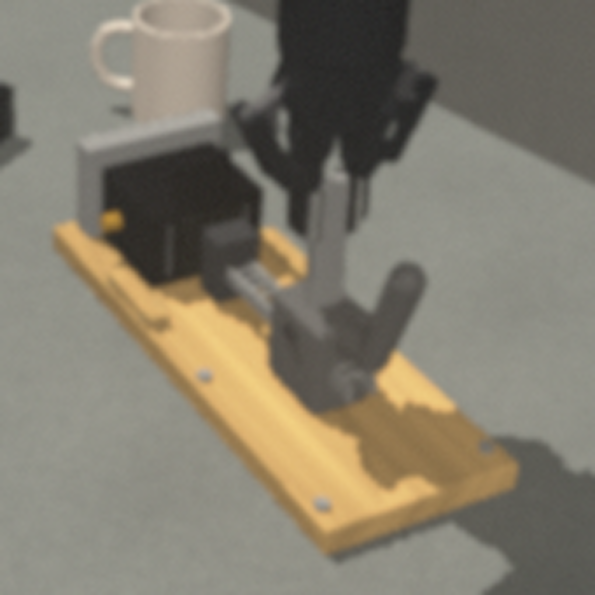

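Request:
arm_command:
  series:
    - [[0,0,0],[0,0,0],1]
    - [[0,0,0],[0,0,0],1]
    - [[0,0,0],[0,0,0],1]

```text
t: 21.1
eef_pos: [0.5751, -0.1529, 0.1539]
tool_rot: [0.775, 0.632, -0.007, 0.004]
ft_force: [1.3, 6.3, 5.9]
grip_width: 0.0232
```

```bash
python3 - <<'E'
from h import *
meas('19')
z=np.load('w19.npz');P=z['P'];X,Y=clampxy(P);zz=P[...,2]
m=(abs(Y)<22)&(abs(Y)>9)&(zz>.03)&(zz<.068)&(X>58)&(X<75);a=np.median(X[m])
m=(abs(Y)<16)&(zz>.071)&(zz<.078)&(X>20)&(X<62);b=np.percentile(X[m],99);print(a,b,18-(a-b))
print(bot.job_done())
E
```

```text
housing 0
tab 0
foot 128 X [64.2 65.1 66.3] Y [-23.9 -19.3  23.1] z [0.0701 0.0731 0.0749]
head+ 4559 X [29.8 44.3 66.1] Y [-20.7  -0.4  19.6] z [0.0707 0.0747 0.0766]
trig 5572 X [-75.1 -62.1 -53.9] Y [-15.5  -0.3  15.5] z [0.1554 0.1718 0.1773]
tcp [-66.4  -0.6] [ 0.5751 -0.1529  0.1539] F [1.4 7.4 6.2] 21.15 0.0232
64.47664250660077 54.35834900789878 7.881706501298012
the job is handed in; nothing more can be done
None
```

The cover is in the bay and clamped against the housing. I handed the job in at about 21 s, with the fingers still pinching the trigger in its pulled position.

**What I did:** I picked up the black tabbed cover by its tab, stood it between the foot and the housing, and let go. It took three trigger strokes and a partial fourth. The second stroke gained only about 8 mm because the trigger had not fully returned. I released it there, lined the tool up with the paddle and pinched it again.

**Last checks:**
- **Spring:** compression is about 7.9 mm from the gap between jaw head and foot, or about 7.3 mm from how far the jaw moved. The target is 8 mm, and the allowed range is 4.5 to 12.5 mm.
- **Cover:** the pictures show no gap at the housing. The calibration puts the cover's front within 2 mm of flush, which is within its own error.
- **Hold:** jaw and foot readings did not change over the last 0.5 s, and the arm was still. The grip on the trigger measured 23 mm.
- **Bystanders:** nothing came near the mug, blank, spray can or screwdriver, but I did not re-measure where they stand.

**Disagreements:** the wrist force along the pull read about 6 to 7 N, less than the 15 N stated for half compression. I trusted the depth images instead. I also never saw the black ring touch the jaw head, because the head hid it from the camera.

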